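# Bring the mixer wheel's valve stem to the top

## Task

Turn the upright spoked wheel of the tumbling mixer by pushing one spoke after another with a fingertip, until the vessel with the valve stem is at the top and the stem points straight up. Push gently - do not grip the wheel, do not fling it round, do not touch the valve stem itself - then take the hand away. Leave the glassware and bottles standing where they are.

Things in the scene. Friction and masses are not known exactly. Their poses are not given: they have to be found in the camera images.
- mixer_stand: grey stand, fixed. Origin on the worktop (z = 0) straight below the wheel's centre; x along the axle from the wheel back to the column (away from the robot), y sideways in the wheel's plane, z up. Foot plate 130 x 150 x 14 mm, 30 mm before to 100 mm behind the origin. Column and bearing (68 mm diameter, top at 199 mm) begin 30 mm behind the wheel's plane.
- mixer_wheel: upright wheel facing the robot. Origin at its centre, 165 mm above the worktop; x along the axle away from the robot, z towards the valve stem (z up = finished). Positive turning about x is clockwise seen from the robot. Turns both ways, many turns, with steady friction (0.25 N m): it stays where it is left. Hub 44 mm diameter, ring 118 mm outside diameter.
- spoke_end (a point): outer end of one of the five equal spokes: straight steel rods, 10 mm diameter, with 14 mm diameter black end caps, reaching 140 mm from the wheel's centre (no outer rim), in the wheel's y-z plane at 36, 108, 180, 252 and 324 degrees from its z axis. This one is 36 degrees clockwise of the stem. Only spokes lie between 90 and 140 mm radius; a fingertip from above reaches their sides there.
- valve_stem: brass valve stem, turning with the wheel, midway between two spokes. Each gap between spokes has a steel vessel with a 27 mm diameter black cap (to 67 mm radius), but only one carries a stem. Origin at the wheel's centre, z outward along the stem; stem 16 mm diameter at the foot, 14 mm at the tip, from 66 to 88 mm radius. Not to be touched.
- stem_tip (a point): outer end of the valve stem, 88 mm from the wheel's centre
- small_beaker: glass beaker, 54 x 57 x 74 mm, loose, in front of the wheel; origin under its centre. To be left alone.
- dropper: dropper bottle with black top, 28 mm diameter, 84 mm high, loose, in front of the wheel; origin under its centre. To be left alone.
- brown_bottle: brown bottle with black cap, 60 mm diameter, 125 mm high, loose, to the right; origin under its centre. To be left alone.
- flask: conical flask, 83 mm diameter, 130 mm high, loose, to the right; origin under its centre. To be left alone.

How it is judged:
By the outcome, as a careful person would: the job done as asked, in the order asked, and still so for the second after the job is handed in, with the robot touching nothing.
It also fails if it takes over 56 s, if anything falls off the work surface, if the arm or the gripper's body presses on something with over 40 N, if the wrist force passes 120 N, or if a joint passes its speed limit or range.

## Robot

A 6-joint arm with a two-finger parallel gripper is mounted at the origin on a cart in front of the work surface, level with it; the furniture and walls round the work are solid. World frame = base frame: x ahead of the robot, y to its left, z up, the work surface at z = 0. Lengths are in m, angles in degrees, forces in N, time in s.
With the tool pointing down it reaches from about 0.35 to 0.975 m from the base axis. Payload 17.4 kg.
Tool frame: the origin (TCP) lies on the mounting face of the last link; the fingertips stand 173 mm ahead of it and the grasp point (between the pads) lies 155 mm ahead of it (r.grip_point_offset is the distance from the TCP to the grasp point, in m); z points along the fingers, y is the line along which they close (so a half turn about z gives the same grasp; the last joint's range is limited). The gripper opens to 85 mm and grips with 20 to 120 N. Pads are 22 mm wide; open, the fingers measure 114 mm over their backs; the gripper's body (76 mm by 85 mm) begins 54 mm behind the grasp point. The pads swing forward as they close: fully open they stand 13 mm farther back than shut.
Start: joints at [-70.577, 6.646, 82.598, -0, 90.757, -2.166], TCP at [0.248, -0.628, 0.405] pointing down, gripper open.
Joint ranges: [-162.19, 162.19], [-47.58, 125.68], [4.15, 143.07], [-65.23, 245.23], [0.69, 171.88], [-170.13, 170.13]. Speed limits (degrees/s): [108.29, 108.29, 127.2, 180, 180, 180].

## Interface

Orientations are given as a 3x3 rotation matrix whose columns are the frame's x, y, z axes.
In Python, from rig import r gives the robot as it stands.
- The arm moves only by the tool apply_moves, never from a script. Its argument "rows" is one flat list of numbers, 4 for each row, row after row: the shift along the tool's x, y, z each as a share of 0.025 m, from -1 to 1, then the turn about the tool's z as a share of 0.12 rad, from -1 to 1. A call has 1 to 12 rows; each row shifts and turns the commanded pose from where the row before left it, along the tool's axes as they then stand; what a row does not reach is not made up. A row lasts 1/12 s, in which the tool goes at most 41.7 mm and 7.16 degrees, less where a joint would pass 70% of its speed; a pose out of reach is approached as far as the arm can. A call with a number of a shift or a turn outside -1 to 1 is refused whole. A call with a gripper value outside its range is refused whole. "jaw" is the gripper command: -1 is fully open, 1 is shut, values between are in proportion, set as the call begins (left out, the last holds). The fingers move at their own pace and stop on an object; "newtons" is the grip in N (left out, the last holds). Time passes only in rows, so rows that do not move let the fingers close. It gives the time, the measured TCP pose, the force, the opening and the grip force at its end, in the units of the state.
- r.read_state(): the state, without advancing time (a new reading comes with each control period).
- r.get_image(name): name is "scene" or "top"; returns (picture, depth): 480x640x3 uint8, red, green, blue; 480x640 float32, m along the optical axis (not along the pixel's ray), 0 where there is no reading.
- r.camera_info(name): a dict with "intrinsics" (3x3 intrinsics, pixels), "k1" (the pictures are not rectified: a ray, as slopes to the right and down, at radius r is drawn at 1 + k1 r^2 times it, then the intrinsics apply), "camera_from_world" (4x4, takes a point from world to camera coordinates). Camera axes: x right, y up, looking along -z (the intrinsics and any distortion apply to the point x, -y, -z); pixel columns grow to the right and rows downward; lengths in m; the calibration is good to about 2 mm. A picture is of the moment at which its call begins. camera_info takes no time and is no camera call.
- r.hand_in(): hands the job in; it is judged then, once.
The state is a dict: "time": time; "qpos": joint angles; "dq": joint speeds; "effort": joint torques, N m; "tcp_pos": TCP position; "tool_rot": TCP orientation; "force": force on the tool from outside, world axes, zero at the start; "torque": the same for the moment, N m; "finger_gap": opening from 0.0 (shut) to 1.0 (fully open); "finger_force": force on a finger pad.
Only numpy, scipy, OpenCV 4.12 (cv2) and the standard library are available. Lean on these libraries where they do the work, as an engineer would, in place of code of your own. Each camera call takes 0.05 s, during which the arm holds its last target. There are 200 camera calls.

## Working session

There is one attempt and no reset: what is moved stays moved. The work goes in short steps, Python scripts to look and compute and a tool call to move; the robot and the scene stay as the last step left them, time stands still between calls to the robot, and variables do not carry over. Pictures are saved under pics/ and viewed, at most 10 in all, crops included, and the job is handed in when it is done.

Besides the shell and the picture viewer there is one more tool, called in YAML: its name, and indented under it one key for each argument. apply_moves: Moves the arm, as the interface text tells. Shift numbers are shares of 0.025 m and turn numbers shares of 0.12 rad, none past 1 either way. Its arguments: {"type":"object","properties":{"rows":{"type":"array","items":{"type":"number","minimum":-1,"maximum":1}},"jaw":{"type":"number"},"newtons":{"type":"number"}},"required":["rows"]}

```bash
mkdir -p pics; python3 - <<'E'
from rig import r
import cv2,numpy as np
for n in("scene","top"):
    p,d=r.get_image(n); cv2.imwrite(f"pics/{n}0.png",p[:,:,::-1]); np.save(f"pics/{n}0.npy",d)
    c=r.camera_info(n); print(n,np.round(c["intrinsics"],1).tolist(),c["k1"],np.round(c["camera_from_world"],3).tolist())
s=r.read_state(); print(s["time"],s["tcp_pos"],np.round(s["tool_rot"],3).tolist(),s["finger_gap"])
E
```

```text
scene [[451.3, 0.0, 320.9], [0.0, 451.3, 238.0], [0.0, 0.0, 1.0]] 0.006155874728649241 [[0.715, -0.698, -0.029, -0.558], [0.305, 0.276, 0.911, -0.233], [-0.628, -0.661, 0.41, -1.038], [0.0, 0.0, 0.0, 1.0]]
top [[599.9, 0.0, 325.5], [0.0, 599.9, 237.3], [0.0, 0.0, 1.0]] 0.05915223696131404 [[0.022, -1.0, 0.008, -0.342], [0.983, 0.023, 0.181, -0.504], [-0.181, 0.004, 0.984, -1.34], [0.0, 0.0, 0.0, 1.0]]
0.1 [ 0.24835703 -0.62766225  0.4040415 ] [[0.93, 0.368, -0.0], [0.368, -0.93, 0.001], [0.0, -0.001, -1.0]] 1.001396480436277
```

View pics/scene0.png

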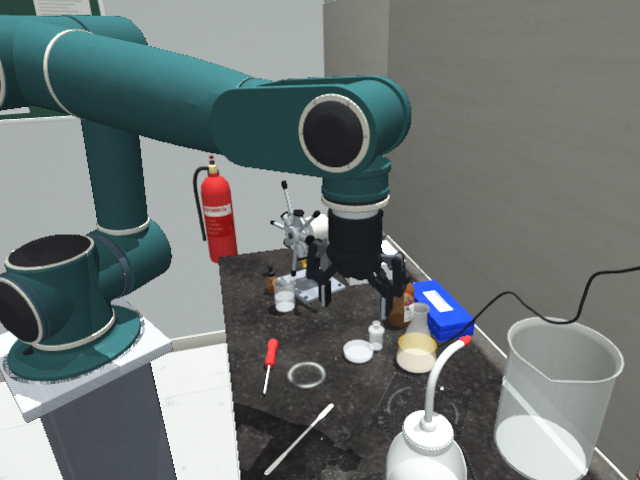

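View pics/top0.png

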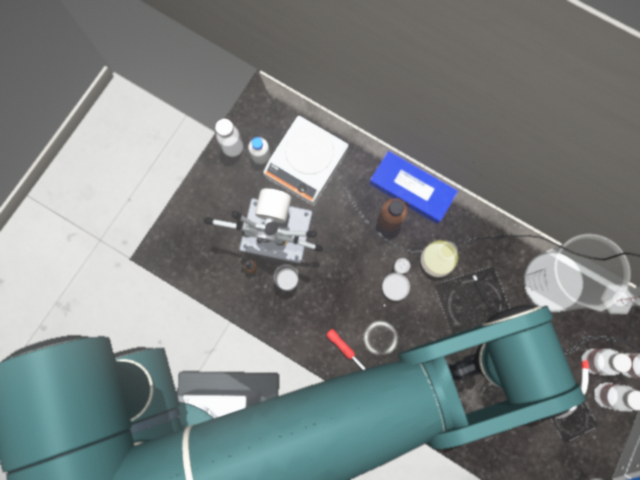

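The scene view shows the wheel near (297,232), with the gripper beside it. In the top view the wheel's spoke caps run from (208,220) to (318,247), and the beaker (287,279) and dropper (249,268) stand in front. I'll zoom in on both.

```bash
python3 - <<'E'
import cv2,numpy as np
a=cv2.imread("pics/scene0.png")[170:320,220:400]; b=cv2.imread("pics/top0.png")[170:310,190:340]
a=cv2.resize(a,(720,600),interpolation=cv2.INTER_CUBIC); cv2.imwrite("pics/s1.png",a)
cv2.imwrite("pics/t1.png",cv2.resize(b,(600,560),interpolation=cv2.INTER_CUBIC))
E
```

```text
(no output)
```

View pics/s1.png

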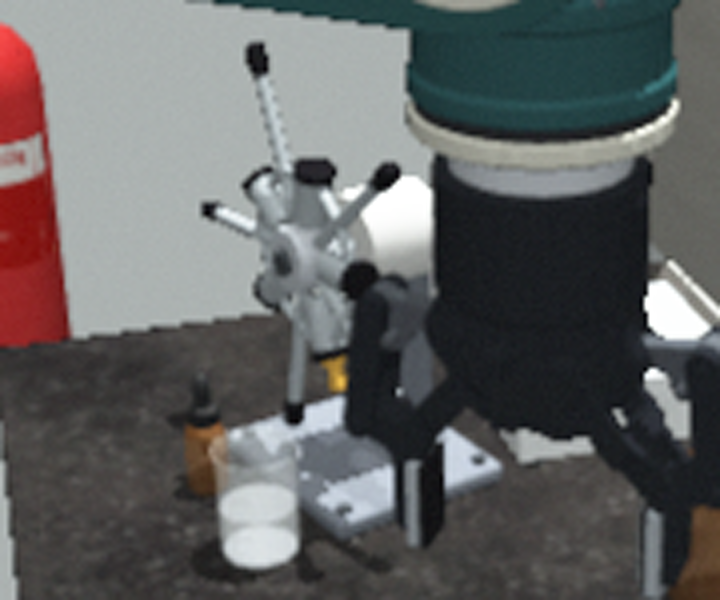

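View pics/t1.png

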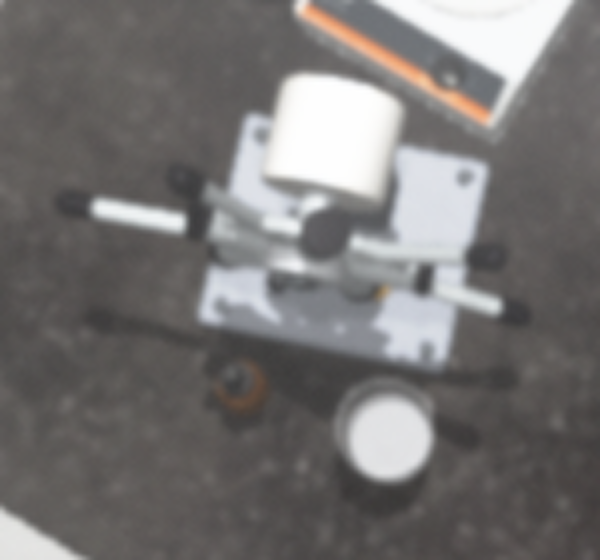

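Scene crop: spoke caps at (258,58), (385,176), (212,210), (293,411) and (360,279), and the brass stem at (338,375), lower right. Top crop: caps at (72,203), (183,180), (490,255) and (515,312). Next I'll fit the wheel's position, yaw and angle to these points.

```bash
cat > h.py <<'E'
from rig import r
import numpy as np, itertools
from scipy.optimize import least_squares
def proj(n,P):
    c=r.camera_info(n); P=np.atleast_2d(P); q=P@c["camera_from_world"][:3,:3].T+c["camera_from_world"][:3,3]
    s=np.c_[q[:,0],-q[:,1]]/-q[:,2:]; s=s*(1+c["k1"]*(s**2).sum(1,keepdims=True)); K=c["intrinsics"]
    return s@np.diag([K[0,0],K[1,1]])+K[:2,2]
def ray(n,uv):
    c=r.camera_info(n);K=c["intrinsics"];d=(np.array(uv,float)-K[:2,2])/[K[0,0],K[1,1]];s=d.copy()
    for _ in range(5): s=d/(1+c["k1"]*(s@s))
    T=c["camera_from_world"];R=T[:3,:3]; return -R.T@T[:3,3], R.T@np.array([s[0],-s[1],-1])
def onz(n,uv,z):
    o,d=ray(n,uv); return o+d*(z-o[2])/d[2]
# wheel point: radius rad, angle a clockwise seen from the robot (deg from up); p=x,y,yaw(deg)
def wp(p,rad,a,dx=0):
    a=np.radians(np.atleast_1d(a)); w=np.radians(p[2]); ex=np.array([np.cos(w),np.sin(w),0]); ey=np.array([-np.sin(w),np.cos(w),0])
    return np.array([p[0],p[1],.165])+dx*ex-rad*np.sin(a)[:,None]*ey+rad*np.cos(a)[:,None]*[0,0,1]
E
cat > fit.py <<'E'
from h import *
S=np.array([(293,411),(212,210),(258,58),(385,176),(360,279)])/4+[220,170]   # clockwise from bottom
T=np.array([(72,203),(183,180),(490,255),(515,312)])/4+[190,170]
c0=onz("top",(190+325/4,170+240/4),.2); print("c0",c0)
best=[]
for perm in itertools.permutations([1,2,3,4]):
    def f(q):
        a=q[3]+180+72*np.arange(5); P=wp(q,.134,a)
        return np.r_[(proj("scene",P)-S).ravel(),(proj("top",P[list(perm)])-T).ravel()]
    for w in(-20,20):
        o=least_squares(f,[c0[0],c0[1],w,0],x_scale=[.01,.01,5,5]); best.append((o.cost,perm,o.x,np.round(o.fun,1)))
best.sort(key=lambda b:b[0])
for b in best[:3]: print(b)
q=best[0][2]
for n in("scene","top"): print(n,"stem ccw/cw pred",[(k,(proj(n,wp(q,.08,q[3]+k))-([220,170] if n=="scene" else [190,170]))*4) for k in(144,216)])
for nm,uv,z in(("beaker top",(190+387/4,170+425/4),.074),("dropper top",(190+237/4,170+378/4),.084),("brown",(395,205),.125)): print(nm,onz("top",uv,z))
E
python3 fit.py
```

```text
c0 [ 0.49613331 -0.2184039   0.2       ]Traceback (most recent call last):
  File "fit.py", line 11, in <module>
    o=least_squares(f,[c0[0],c0[1],w,0],x_scale=[.01,.01,5,5]); best.append((o.cost,perm,o.x,np.round(o.fun,1)))
    return func(*args, **kwargs)
    result = trf(vector_fun.fun, vector_fun.jac, x0, f0, J0, lb, ub, ftol, xtol,
                 gtol, max_nfev, x_scale, loss_function, tr_solver,
                 tr_options.copy(), verbose, callback=callback_wrapped)
    return trf_no_bounds(
        fun, jac, x0, f0, J0, ftol, xtol, gtol, max_nfev, x_scale,
        loss_function, tr_solver, tr_options, verbose, callback=callback)
    J = jac(x)
    self._update_jac()
    ~~~~~~~~~~~~~~~~^^
    self.J = self.jac_wrapped(xp_copy(self.x), f0=self.f)
             ~~~~~~~~~~~~~~~~^^^^^^^^^^^^^^^^^^^^^^^^^^^^
    J, dct = approx_derivative(
             ~~~~~~~~~~~~~~~~~^
        self.fun,
        ^^^^^^^^^
    ...<2 lines>...
        **self.finite_diff_options,
        ^^^^^^^^^^^^^^^^^^^^^^^^^^^
    )
    ^
    J, _nfev = _dense_difference(fun_wrapped, x0, f0, h,
               
[... 237 characters left out ...]
 f_eval in f_evals]
                                    ^^^^^^^
    f = np.atleast_1d(self.fun(x, *self.args, **self.kwargs))
                      ~~~~~~~~^^^^^^^^^^^^^^^^^^^^^^^^^^^^^^
    return np.atleast_1d(self.fun(x))
                         ~~~~~~~~^^^
    return self.f(x, *self.args, **self.kwargs)
           ~~~~~~^^^^^^^^^^^^^^^^^^^^^^^^^^^^^^
  File "fit.py", line 9, in f
    return np.r_[(proj("scene",P)-S).ravel(),(proj("top",P[list(perm)])-T).ravel()]
                  ~~~~^^^^^^^^^^^
  File "h.py", line 5, in proj
    c=r.camera_info(n); P=np.atleast_2d(P); q=P@c["camera_from_world"][:3,:3].T+c["camera_from_world"][:3,3]
ValueError: time passes only in moves, steps and waits
```

```bash
sed -i 's/^import numpy.*/import numpy as np, itertools\nCI={n:r.camera_info(n) for n in ("scene","top")}/; s/c=r.camera_info(n)/c=CI[n]/' h.py; python3 fit.py
```

```text
c0 [ 0.49613331 -0.2184039   0.2       ]
(np.float64(651.9378350640899), (1, 2, 3, 4), array([  0.50001617,  -0.20209301, -11.54707997,  10.1003182 ]), array([ 0.8,  1.4, -0.5,  0.6, -2.6, -3.1, -1.6, -5.2, 11.6, 32.4, -2.5,
       -1.5, -6.3, -2.5, -3.9, -0.8,  0.8,  0.4]))
(np.float64(651.9378350893521), (1, 2, 3, 4), array([  0.50001617,  -0.20209303, -11.54709855,  10.10026322]), array([ 0.8,  1.4, -0.5,  0.6, -2.6, -3.1, -1.6, -5.2, 11.6, 32.4, -2.5,
       -1.5, -6.3, -2.5, -3.9, -0.8,  0.8,  0.4]))
(np.float64(917.8716676319752), (1, 2, 4, 3), array([  0.49995619,  -0.20087952, -10.83391174,  13.51868704]), array([ -1.1,  -0.4,  -1.7,  -2.1,  -1.9,  -3.7,  -0.2,  -2.4,  10.9,
        34. ,  -4.4,  -1.6,  -3.5,  -1.7,   4.9,  14.1,  -7.9, -14.5]))
scene stem ccw/cw pred [(144, array([[336.2826304 , 369.97321787]])), (216, array([[264.98195708, 297.05319252]]))]
top stem ccw/cw pred [(144, array([[372.45077869, 283.16594344]])), (216, array([[207.14599652, 241.08895796]]))]
beaker top [ 0.41602812 -0.2459887   0.074     ]
dropper top [ 0.43928366 -0.16232435  0.084     ]
brown [ 0.57314378 -0.48193141  0.125     ]
```

The cap at (360,279) in the scene crop is a vessel cap, and the real fifth spoke end is hidden by the gripper. I'll drop it and refit.

```bash
sed -i 's/(proj("scene",P)-S).ravel()/(proj("scene",P)-S)[:4].ravel()/' fit.py; python3 fit.py | head -3; cat >> fit.py <<'E'
print([ (proj("top",wp(q,.134,q[3]+180+72*k))-[190,170])*4 for k in range(5)],[ (proj("scene",wp(q,.134,q[3]+180+72*k))-[220,170])*4 for k in range(5)])
E
python3 fit.py | tail -1
```

```text
c0 [ 0.49613331 -0.2184039   0.2       ]
(np.float64(12.30291366527231), (1, 2, 3, 4), array([  0.4978847 ,  -0.20727828, -10.88245445,  13.28007082]), array([-0.1,  0.8, -0.7, -1.2, -0.9, -3. ,  0.9, -1.7, -1.3, -0.5, -0.5,
       -0.6,  1.4,  0.9,  1.6,  0.9]))
[array([[277.28282562, 280.33789728]]), array([[ 66.73253698, 200.81599241]]), array([[181.09987392, 177.61857053]]), array([[495.50105023, 258.41880195]]), array([[521.3380004 , 315.55294179]])] [array([[292.79410013, 414.05485025]]), array([[209.03795505, 205.34661495]]), array([[254.28475321,  46.02740212]]), array([[388.79960871, 169.23489109]]), array([[408.83823813, 419.0543409 ]])]
```

Refit is good (about 1 px). Wheel centre is at (0.498, -0.207), yaw -10.9°, and the stem is about 157° clockwise. I'll turn it counter-clockwise in pushes from the top down the left side. First move: shut the fingers, rise and turn the tool so its x lies along the wheel's y.

apply_moves:
  rows: [0,0,-0.516,-0.929,0,0,-0.516,-0.929,0,0,-0.516,-0.929,0,0,-0.516,-0.929,0,0,-0.516,-0.929,0,0,-0.516,-0.929,0,0,-0.516,-0.929,0,0,-0.516,-0.929,0,0,-0.516,-0.929]
  jaw: 1
  newtons: 20

```text
time: 0.85
tcp_pos: [0.2483, -0.6277, 0.521]
tool_rot: [[0.184, 0.983, -0.0], [0.983, -0.184, 0.001], [0.001, -0.0, -1.0]]
force: [0.1, 0.7, -0.5]
finger_gap: -0.0
finger_force: 0.0
```

apply_moves:
  rows: [0.793,0.277,0,0,0.793,0.277,0,0,0.793,0.277,0,0,0.793,0.277,0,0,0.793,0.277,0,0,0.793,0.277,0,0,0.793,0.277,0,0,0.793,0.277,0,0,0.793,0.277,0,0,0.793,0.277,0,0]

```text
time: 1.68
tcp_pos: [0.3543, -0.4452, 0.5205]
tool_rot: [[0.19, 0.982, -0.0], [0.982, -0.19, 0.0], [0.0, -0.0, -1.0]]
force: [0.2, 0.9, 0.1]
finger_gap: 0.004
finger_force: 0.0
```

apply_moves:
  rows: [0.793,0.277,0,0,0.793,0.277,0,0,0.793,0.277,0,0,0.793,0.277,0,0,0.793,0.277,0,0,0.793,0.277,0,0,0.793,0.277,0,0,0.793,0.277,0,0,0.793,0.277,0,0,0.793,0.277,0,0]

```text
time: 2.52
tcp_pos: [0.4599, -0.2636, 0.5206]
tool_rot: [[0.19, 0.982, -0.0], [0.982, -0.19, 0.0], [0.0, -0.0, -1.0]]
force: [0.7, -1.0, 0.5]
finger_gap: 0.001
finger_force: 0.0
```

```bash
python3 - <<'E'
from h import *; import cv2
p,d=r.get_image("scene"); cv2.imwrite("pics/s2.png",cv2.resize(p[150:310,220:400,::-1],(720,640))[:600])
E
```

```text
(no output)
```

View pics/s2.png

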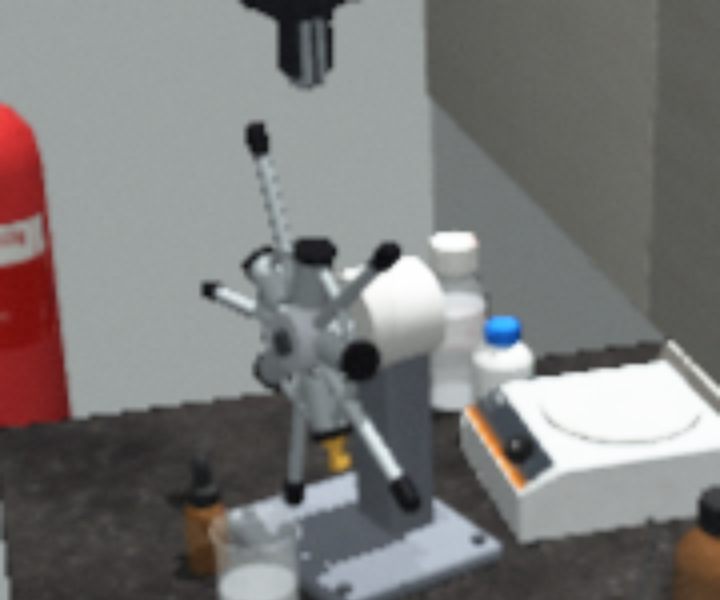

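The wheel is now unobstructed. Caps are at (258,138), (385,256), (405,492), (293,491) and (212,290) in the crop, the stem tip is at (342,468), and the hand is above. I'll refit.

```bash
cat > fit2.py <<'E'
from h import *
S=np.array([(293,491),(212,290),(258,138),(385,256),(405,492),(342,468)])/4+[220,150]
T=np.array([(72,203),(183,180),(490,255),(515,312)])/4+[190,170]
def f(q):
    P=wp(q,.134,q[3]+180+72*np.arange(5)); st=wp(q,.086,q[3]+144)
    return np.r_[(proj("scene",np.r_[P,st])-S-q[4:6]).ravel(),(proj("top",P[1:])-T-q[6:]).ravel(),q[4:]]
o=least_squares(f,[.498,-.207,-10.9,13.3,0,0,0,0],x_scale=[.01,.01,5,5,1,1,1,1]); print(np.round(o.x,4),np.round(o.fun,1))
E
python3 fit2.py
```

```text
[  0.4986  -0.2063 -10.9218  13.1858  -0.1293  -0.8309  -0.1702  -0.1658] [ 0.1  1.4 -0.6 -0.4 -0.9 -2.3  0.9 -1.1  1.   2.3 -0.7 -0.7 -1.6 -0.7
 -0.9 -0.8  1.   0.7  1.3  0.8 -0.1 -0.8 -0.2 -0.2]
```

apply_moves:
  rows: [0.612,0.218,0,0,0.612,0.218,0,0,0.612,0.218,0,0,0.612,0.218,0,0,0.612,0.218,0,0,0,0,0,0]

```text
time: 3.07
tcp_pos: [0.5016, -0.193, 0.5204]
tool_rot: [[0.188, 0.982, -0.0], [0.982, -0.188, 0.001], [0.001, -0.0, -1.0]]
force: [-0.3, 0.0, -0.9]
finger_gap: 0.003
finger_force: 0.0
```

apply_moves:
  rows: [0,0,0.6,0,0,0,0.6,0,0,0,0.6,0,0,0,0.6,0,0,0,0.6,0,0,0,0,0]

```text
time: 3.57
tcp_pos: [0.5006, -0.1948, 0.4421]
tool_rot: [[0.19, 0.982, -0.004], [0.982, -0.19, 0.002], [0.001, -0.004, -1.0]]
force: [-0.1, 0.1, -1.4]
finger_gap: 0.0
finger_force: 0.0
```

```bash
cat > plan.py <<'E'
from h import *; import sys
# finger bottom-left corner rides on the spoke's upper side; b = spoke angle left of up
b0,b1,step=map(float,sys.argv[1:4]); R=.115; q=[.4986,-.2063,-10.92]
w=np.radians(q[2]); t=r.read_state()["tcp_pos"]; d=t[:2]-q[:2]
s=d@[-np.sin(w),np.cos(w)]; ax=d@[np.cos(w),np.sin(w)]; z=t[2]-.173-.165
print("s,ax,z",np.round([s,ax,z],4))
for b in np.arange(b0,b1+.01,step):
    a=np.radians(b); x=R*np.sin(a)-.005*np.cos(a)-.011; zz=R*np.cos(a)+.005*np.sin(a)
    print(b,np.round([x,zz],4),"units",np.round([(x-s)/.025,-(zz-z)/.025],2)); s,z=x,zz
E
python3 plan.py 22 82 4
```

```text
s,ax,z [ 0.0117 -0.0002  0.1041]
22.0 [0.0274 0.1085] units [ 0.63 -0.18]
26.0 [0.0349 0.1056] units [0.3  0.12]
30.0 [0.0422 0.1021] units [0.29 0.14]
34.0 [0.0492 0.0981] units [0.28 0.16]
38.0 [0.0559 0.0937] units [0.27 0.18]
42.0 [0.0622 0.0888] units [0.25 0.2 ]
46.0 [0.0683 0.0835] units [0.24 0.21]
50.0 [0.0739 0.0778] units [0.23 0.23]
54.0 [0.0791 0.0716] units [0.21 0.24]
58.0 [0.0839 0.0652] units [0.19 0.26]
62.0 [0.0882 0.0584] units [0.17 0.27]
66.0 [0.092  0.0513] units [0.15 0.28]
70.0 [0.0954 0.044 ] units [0.13 0.29]
74.0 [0.0982 0.0365] units [0.11 0.3 ]
78.0 [0.1004 0.0288] units [0.09 0.31]
82.0 [0.1022 0.021 ] units [0.07 0.31]
```

apply_moves:
  rows: [0.3,-0.1,0,0,0.33,0.1,-0.18,0,0.3,0,0.12,0,0.29,0,0.14,0,0.28,0,0.16,0,0.27,0,0.18,0,0.25,0,0.2,0,0.24,0,0.21,0]

```text
time: 4.23
tcp_pos: [0.5116, -0.1384, 0.4245]
tool_rot: [[0.189, 0.982, -0.0], [0.982, -0.189, 0.0], [0.0, -0.0, -1.0]]
force: [-0.6, -1.3, 2.3]
finger_gap: -0.003
finger_force: 1.0
```

```bash
cat > look.py <<'E'
from h import *; import cv2,sys
for n in sys.argv[2:]:
    x,y=(220,150) if n=="scene" else (190,170)
    p,d=r.get_image(n); cv2.imwrite(f"pics/{sys.argv[1]}_{n}.png",cv2.resize(p[y:y+150,x:x+180,::-1],(720,600),interpolation=cv2.INTER_CUBIC))
E
python3 look.py a scene; python3 plan.py 46 46 1
```

```text
s,ax,z [ 0.0697 -0.0001  0.0853]
46.0 [0.0683 0.0835] units [-0.06  0.07]
```

View pics/a_scene.png

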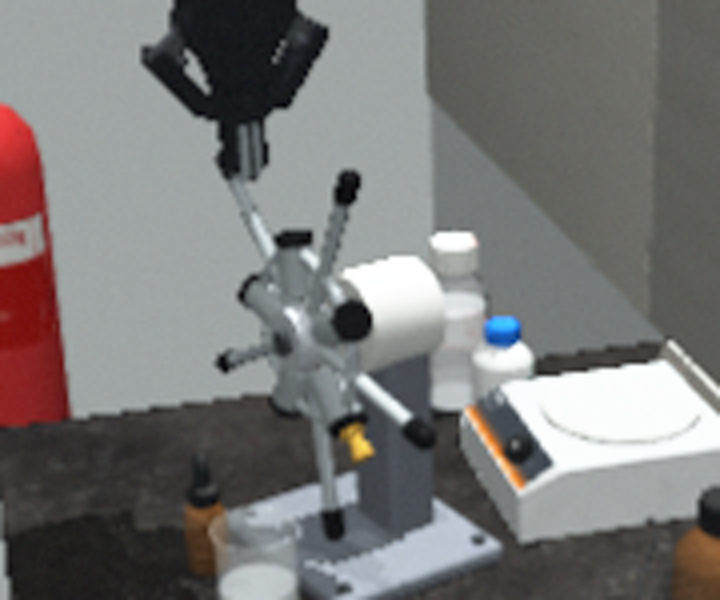

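The fingertip at (240,165) is pushing the upper-left spoke, and the wheel has turned about 23° with the stem at (357,442) well clear. I'll carry the push on.

apply_moves:
  rows: [0.19,0,0.27,0,0.21,0,0.25,0,0.19,0,0.26,0,0.17,0,0.27,0,0.15,0,0.28,0,0.13,0,0.29,0,0.11,0,0.3,0,0.09,0,0.31,0,0.07,0,0.31,0,0,0,0,0]

```text
time: 5.12
tcp_pos: [0.5176, -0.1067, 0.3596]
tool_rot: [[0.189, 0.982, -0.002], [0.982, -0.189, 0.001], [0.0, -0.002, -1.0]]
force: [-0.8, 0.2, 0.2]
finger_gap: -0.004
finger_force: 0.0
```

```bash
python3 plan.py 82 82 1; python3 look.py b scene
```

```text
s,ax,z [ 0.1014 -0.0002  0.0216]
82.0 [0.1022 0.021 ] units [0.03 0.02]
```

View pics/b_scene.png

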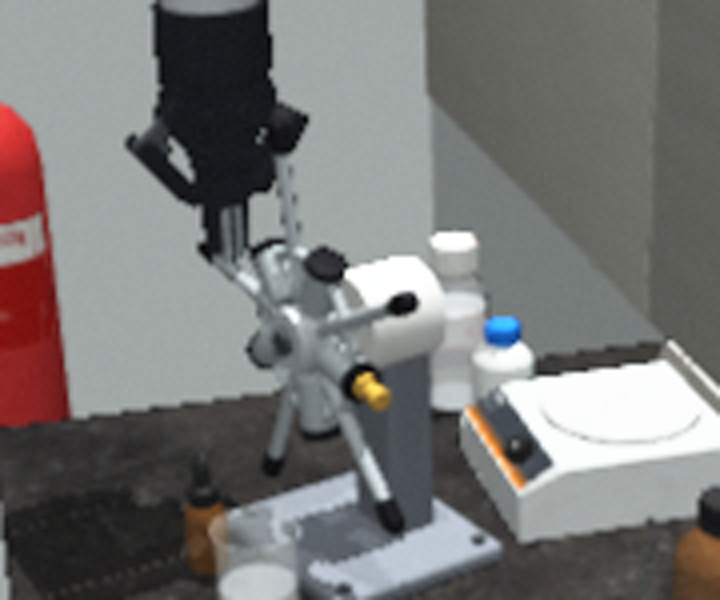

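The first push is done: the spoke is at about 82° left and the stem at (372,392). The hand is clear of the next spoke. I'll rise, shift right and come down on the right side of that spoke.

apply_moves:
  rows: [0,0,-0.4,0,0,0,-0.72,0,0,0,-0.72,0,0,0,-0.72,0,0,0,-0.72,0,0,0,-0.72,0,0,0,-0.72,0,0,0,-0.64,0,0,0,0,0]

```text
time: 5.92
tcp_pos: [0.5172, -0.1071, 0.5002]
tool_rot: [[0.19, 0.982, 0.005], [0.982, -0.19, -0.001], [-0.0, 0.005, -1.0]]
force: [0.9, -0.7, 0.8]
finger_gap: 0.003
finger_force: 0.0
```

apply_moves:
  rows: [-0.65,0,0,0,-0.65,0,0,0,-0.65,0,0,0,-0.65,0,0,0,-0.65,0,0,0,-0.65,0,0,0,-0.64,0,0,0,0,0,0,0]

```text
time: 6.58
tcp_pos: [0.4956, -0.2204, 0.4955]
tool_rot: [[0.191, 0.982, -0.0], [0.982, -0.191, -0.0], [-0.001, -0.0, -1.0]]
force: [-0.2, -0.0, 0.3]
finger_gap: 0.002
finger_force: 0.0
```

```bash
cat > ph.py <<'E'
from h import *; import sys
# caps in 4x scene crop (220,150): list u,v,k ; k = index of spoke (180+72k+phase), 's' for stem
a=sys.argv[2:]; uv=np.array([float(v) for v in a]).reshape(-1,3); S=uv[:,:2]/4+[220,150]+[-.13,-.83]
def f(q):
    P=np.concatenate([wp([.4986,-.2063,-10.92],.086 if k<0 else .134,q[0]+(144 if k<0 else 180+72*k)) for k in uv[:,2]])
    return (proj("scene",P)-S).ravel()
o=least_squares(f,[float(sys.argv[1])],x_scale=5); print("phase",o.x,"stem cw",o.x+144,np.round(o.fun,1))
E
python3 ph.py -46 403 303 4 392 515 0 272 465 1 379 395 -1; python3 plan.py 10 10 1
```

```text
phase [-46.05812729] stem cw [97.94187271] [ 0.8 -0.7  0.5  2.1  0.   0.8  0.1  0.8]
s,ax,z [-0.0144 -0.0003  0.1575]
10.0 [0.004  0.1141] units [0.74 1.73]
```

apply_moves:
  rows: [0,0,0.5,0,0,0,0.5,0,0,0,0.5,0,0,0,0.5,0,0,0,0,0]

```text
time: 7.0
tcp_pos: [0.4962, -0.2179, 0.4418]
tool_rot: [[0.189, 0.982, -0.004], [0.982, -0.189, 0.002], [0.001, -0.004, -1.0]]
force: [-1.1, 0.3, -0.5]
finger_gap: 0.004
finger_force: 0.0
```

```bash
python3 plan.py 10 74 4
```

```text
s,ax,z [-0.0119 -0.0002  0.1038]
10.0 [0.004  0.1141] units [ 0.64 -0.41]
14.0 [0.012  0.1128] units [0.32 0.05]
18.0 [0.0198 0.1109] units [0.31 0.08]
22.0 [0.0274 0.1085] units [0.31 0.1 ]
26.0 [0.0349 0.1056] units [0.3  0.12]
30.0 [0.0422 0.1021] units [0.29 0.14]
34.0 [0.0492 0.0981] units [0.28 0.16]
38.0 [0.0559 0.0937] units [0.27 0.18]
42.0 [0.0622 0.0888] units [0.25 0.2 ]
46.0 [0.0683 0.0835] units [0.24 0.21]
50.0 [0.0739 0.0778] units [0.23 0.23]
54.0 [0.0791 0.0716] units [0.21 0.24]
58.0 [0.0839 0.0652] units [0.19 0.26]
62.0 [0.0882 0.0584] units [0.17 0.27]
66.0 [0.092  0.0513] units [0.15 0.28]
70.0 [0.0954 0.044 ] units [0.13 0.29]
74.0 [0.0982 0.0365] units [0.11 0.3 ]
```

apply_moves:
  rows: [0.32,0,-0.2,0,0.32,0,-0.2,0,0.32,0,0.05,0,0.31,0,0.08,0,0.31,0,0.1,0,0.3,0,0.12,0,0.29,0,0.14,0,0.28,0,0.16,0,0.27,0,0.18,0]

```text
time: 7.75
tcp_pos: [0.5092, -0.1509, 0.4343]
tool_rot: [[0.189, 0.982, -0.0], [0.982, -0.189, 0.0], [0.0, -0.0, -1.0]]
force: [-1.3, -1.6, 2.1]
finger_gap: 0.003
finger_force: 1.0
```

apply_moves:
  rows: [0.25,0,0.2,0,0.24,0,0.21,0,0.23,0,0.23,0,0.21,0,0.24,0,0.19,0,0.26,0,0.17,0,0.27,0,0.15,0,0.28,0,0.13,0,0.29,0,0.11,0,0.3,0,0,0,0,0]

```text
time: 8.58
tcp_pos: [0.517, -0.11, 0.3759]
tool_rot: [[0.189, 0.982, -0.002], [0.982, -0.189, 0.001], [0.0, -0.002, -1.0]]
force: [-1.4, -0.6, -0.1]
finger_gap: -0.002
finger_force: 0.0
```

```bash
python3 plan.py 74 74 1; python3 look.py c scene
```

```text
s,ax,z [ 0.0981 -0.0002  0.0379]
74.0 [0.0982 0.0365] units [0.   0.06]
```

View pics/c_scene.png

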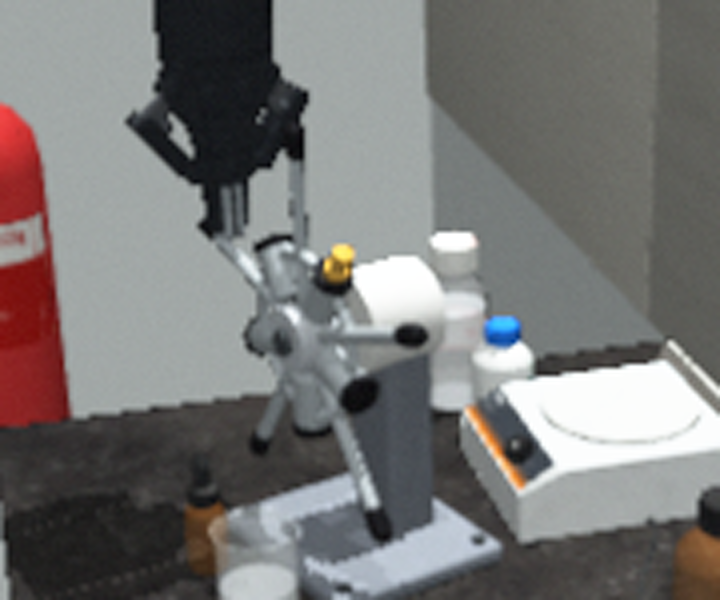

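The second push worked: the stem is at (343,252) in the upper right, and caps show at (410,335), (378,523) and (261,443). I'll work out the remaining angle while rising and moving to the right side of the next spoke, staying above the stem.

apply_moves:
  rows: [0,0,-0.4,0,0,0,-0.72,0,0,0,-0.72,0,0,0,-0.72,0,0,0,-0.72,0,0,0,-0.72,0,0,0,-0.72,0,0,0,-0.1,0,0,0,0,0]

```text
time: 9.38
tcp_pos: [0.5168, -0.1106, 0.5001]
tool_rot: [[0.19, 0.982, 0.002], [0.982, -0.19, -0.001], [-0.0, 0.002, -1.0]]
force: [0.0, 0.9, 0.1]
finger_gap: 0.001
finger_force: 0.0
```

```bash
python3 ph.py -110 410 335 0 378 523 1 261 443 2 344 250 -1; python3 plan.py 2 2 1
```

```text
phase [-109.49541921] stem cw [34.50458079] [ 1.2 -0.3  0.9  2.4 -0.5  0.7 -0.5  0.6]
s,ax,z [ 0.0975 -0.0002  0.1621]
2.0 [-0.012   0.1151] units [-4.38  1.88]
```

apply_moves:
  rows: [-0.7,0,0,0,-0.7,0,0,0,-0.7,0,0,0,-0.7,0,0,0,-0.7,0,0,0,-0.7,0,0,0,-0.74,0,0,0,0,0,0,0]

```text
time: 10.05
tcp_pos: [0.4931, -0.234, 0.497]
tool_rot: [[0.192, 0.981, -0.002], [0.981, -0.192, 0.0], [-0.0, -0.002, -1.0]]
force: [0.3, -0.0, 0.3]
finger_gap: 0.005
finger_force: 0.0
```

apply_moves:
  rows: [0,0,0.5,0,0,0,0.5,0,0,0,0.5,0,0,0,0.3,0,0,0,0,0]

```text
time: 10.47
tcp_pos: [0.4937, -0.2311, 0.4505]
tool_rot: [[0.189, 0.982, -0.003], [0.982, -0.189, 0.002], [0.001, -0.003, -1.0]]
force: [-0.5, 0.2, -0.6]
finger_gap: -0.003
finger_force: 0.0
```

```bash
python3 plan.py 2 34 4
```

```text
s,ax,z [-2.530e-02 -1.000e-04  1.125e-01]
2.0 [-0.012   0.1151] units [ 0.53 -0.1 ]
6.0 [-0.004   0.1149] units [0.32 0.01]
10.0 [0.004  0.1141] units [0.32 0.03]
14.0 [0.012  0.1128] units [0.32 0.05]
18.0 [0.0198 0.1109] units [0.31 0.08]
22.0 [0.0274 0.1085] units [0.31 0.1 ]
26.0 [0.0349 0.1056] units [0.3  0.12]
30.0 [0.0422 0.1021] units [0.29 0.14]
34.0 [0.0492 0.0981] units [0.28 0.16]
```

apply_moves:
  rows: [0.26,0,-0.05,0,0.27,0,-0.05,0,0.32,0,0.01,0,0.32,0,0.03,0,0.32,0,0.05,0,0.31,0,0.08,0,0.31,0,0.1,0,0.3,0,0.12,0,0.29,0,0.14,0,0.14,0,0.08,0,0.14,0,0.08,0,0,0,0,0]

```text
time: 11.47
tcp_pos: [0.5078, -0.158, 0.438]
tool_rot: [[0.189, 0.982, -0.001], [0.982, -0.189, 0.0], [0.0, -0.001, -1.0]]
force: [-0.1, -0.0, -0.5]
finger_gap: 0.002
finger_force: 0.0
```

```bash
python3 plan.py 34 38 1; python3 look.py d scene
```

```text
s,ax,z [ 0.0492 -0.0001  0.1   ]
34.0 [0.0492 0.0981] units [-0.    0.07]
35.0 [0.0509 0.0971] units [0.07 0.04]
36.0 [0.0526 0.096 ] units [0.07 0.04]
37.0 [0.0542 0.0949] units [0.07 0.04]
38.0 [0.0559 0.0937] units [0.07 0.05]
```

View pics/d_scene.png

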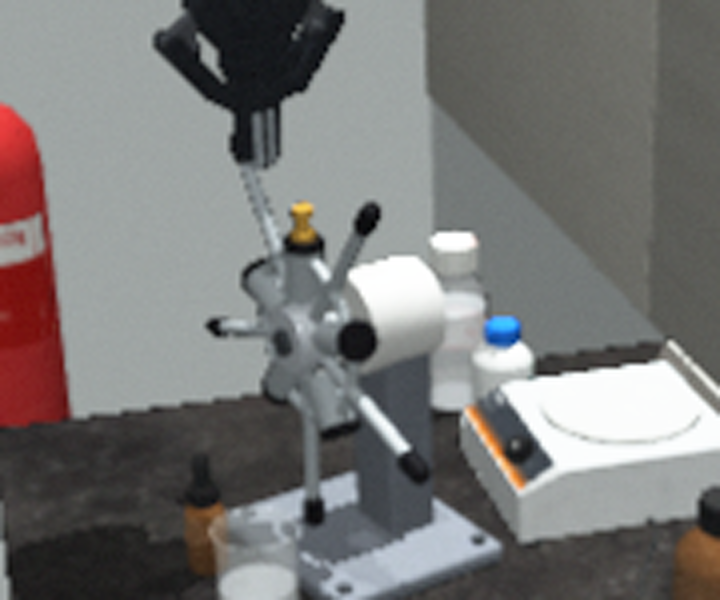

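Nearly there: the stem at (302,207) is close to vertical. Caps at (369,217), (413,465), (314,510) and (218,327).

```bash
python3 ph.py -142 369 217 0 413 465 1 314 510 2 218 327 3 302 207 -1; python3 - <<'E'
from h import *; import cv2
# centroids of dark cap blobs near predicted positions for phase -142
p,d=r.get_image("scene"); k=cv2.resize(p[150:300,220:400],(720,600),interpolation=cv2.INTER_CUBIC).max(2)<70
n,l,st,ce=cv2.connectedComponentsWithStats(k.astype(np.uint8))
for i in range(1,n):
    if 150<st[i,4]<1500: print(st[i],ce[i].round(1))
for ph in(-144,-142):print([((proj("scene",wp([.4986,-.2063,-10.92],.134,ph+180+72*j))-[220,150]+[.13,.83])*4).round(0) for j in range(4)])
E
```

```text
phase [-142.32469258] stem cw [1.67530742] [ 0.1 -1.3  1.4  2.  -0.1  1.7 -0.6 -0.4 -0.1  0.3]
[355 204  25  33 574] [366.8 219.8]
[284 236  40  20 528] [303.5 246.9]
[243 260  23  20 151] [252.3 268.1]
[207 320  19  16 171] [214.9 327.7]
[ 337  321   40   41 1294] [356.4 341.4]
[273 331  18  25 307] [281.7 343.2]
[319 417  47  28 700] [341.1 431.6]
[505 434  32  32 644] [520.4 449.2]
[320 447  40  32 764] [337.4 462. ]
[694 493  26  45 785] [708.9 515.9]
[304 498  21  29 481] [314.1 512.6]
[648 521  44  24 363] [670.9 528.7]
[ 572  529   85   38 1467] [615.5 545. ]
[654 555  24  45 623] [666.9 581.4]
[300 586  18  14 157] [306.5 594.4]
[array([[366., 207.]]), array([[420., 468.]]), array([[317., 519.]]), array([[217., 331.]])]
[array([[370., 213.]]), array([[418., 474.]]), array([[313., 516.]]), array([[215., 324.]])]
```

Stem is about 1.7–2.4° short, so a last nudge of about 2°.

apply_moves:
  rows: [0.05,0,0.04,0,0.05,0,0.04,0,0.04,0,0.04,0,0,0,0,0,0,0,0,0]

```text
time: 11.98
tcp_pos: [0.5084, -0.1552, 0.4355]
tool_rot: [[0.19, 0.982, -0.0], [0.982, -0.19, 0.0], [-0.0, -0.0, -1.0]]
force: [-0.0, -1.4, 1.0]
finger_gap: -0.003
finger_force: 0.6
```

```bash
cat > chk.py <<'E'
from h import *; import cv2
q=[.4986,-.2063,-10.92]; t=r.read_state()["tcp_pos"]; w=np.radians(q[2]); d=t[:2]-q[:2]
s=d@[-np.sin(w),np.cos(w)]+.011; z=t[2]-.338; print("kin beta",np.degrees(np.arctan2(s,z)+np.arcsin(.005/np.hypot(s,z))),s,z)
def blobs(n,x,y):
    p,_=r.get_image(n); k=cv2.resize(p[y:y+150,x:x+180],(720,600),interpolation=cv2.INTER_CUBIC).max(2)<70
    return [c/4+[x,y] for s_,c in zip(*cv2.connectedComponentsWithStats(k.astype(np.uint8))[2:]) if 120<s_[4]<1500]
B=np.array(blobs("scene",220,150)); 
p,_=r.get_image("scene"); c=cv2.resize(p[150:300,220:400],(720,600),interpolation=cv2.INTER_CUBIC).astype(int)
m=(c[...,0]-c[...,2]>90)&(c[...,1]-c[...,2]>40); m[:,400:]=0; m[300:]=0
v,u=np.nonzero(m); print("stem px",u.mean(),v.mean(),m.sum(),u[v<v.min()+8].mean(),v.min())
C=np.array([B[np.argmin(np.hypot(*(B-proj("scene",wp(q,.134,-144+180+72*j))[0]).T))] for j in range(4)])
f=lambda o:(proj("scene",wp(q,.134,o[0]+180+72*np.arange(4)))-C-[.13,.83]*np.array([-1,-1])).ravel()
o=least_squares(f,[-143],x_scale=5); print("stem cw from caps",o.x+144,o.fun.round(1))
for a in(-2,0,2): print(a,((proj("scene",wp(q,.077,a))-[220,150]+[.13,.83])*4).round(1),((proj("scene",wp(q,.088,a))-[220,150]+[.13,.83])*4).round(1))
E
python3 chk.py
```

```text
kin beta 35.37341182431602 0.0630541476184938 0.09745008665907895
stem px 301.5031315240083 219.6304801670146 479 300.31451612903226 202
stem cw from caps [1.69317736] [ 1.3 -1.  20.   2.9 -0.8  0.5 -0.  -1.5]
-2 [[298.  219.7]] [[296.7 202.8]]
0 [[300.2 220.8]] [[299.2 204. ]]
2 [[302.4 222.1]] [[301.8 205.4]]
```

apply_moves:
  rows: [0.04,0,0.03,0,0,0,0,0,0,0,0,0]

```text
time: 12.33
tcp_pos: [0.5086, -0.1541, 0.4348]
tool_rot: [[0.189, 0.982, -0.0], [0.982, -0.189, -0.0], [-0.0, -0.0, -1.0]]
force: [0.0, -1.2, 0.1]
finger_gap: -0.003
finger_force: 0.8
```

```bash
sed -i 's/for j in range(4)\])/for j in (0,2,3)])/; s/72\*np.arange(4)/72*np.array([0,2,3])/' chk.py; python3 chk.py; python3 look.py e scene
```

```text
kin beta 36.00027436707715 0.06413072546834106 0.09677393423537084
stem px 301.1929824561403 219.55263157894737 456 300.09090909090907 202
stem cw from caps [0.62458355] [ 1.  -1.3 -0.4  0.8  0.1 -0.8]
-2 [[298.  219.7]] [[296.7 202.8]]
0 [[300.2 220.8]] [[299.2 204. ]]
2 [[302.4 222.1]] [[301.8 205.4]]
```

View pics/e_scene.png

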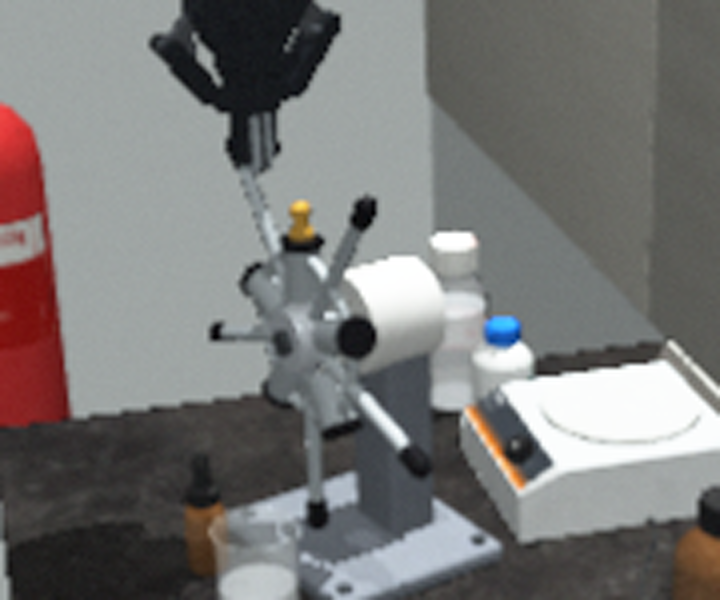

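The stem at (300,215) is upright, with all estimates within about half a degree. Now I'll back off slightly and lift the hand away.

apply_moves:
  rows: [-0.08,0,-0.05,0,-0.05,0,-0.4,0,0,0,-0.8,0,0,0,-0.8,0,0,0,-0.8,0,0,0,-0.8,0,0,0,-0.8,0,0,0,-0.8,0]

```text
time: 13.15
tcp_pos: [0.5076, -0.1573, 0.568]
tool_rot: [[0.189, 0.982, 0.001], [0.982, -0.189, -0.0], [0.0, 0.001, -1.0]]
force: [0.4, 0.2, 0.7]
finger_gap: -0.002
finger_force: 0.0
```

apply_moves:
  rows: [-0.8,-0.2,0,0,-0.8,-0.2,0,0,-0.8,-0.2,0,0,-0.8,-0.2,0,0,-0.8,-0.2,0,0,-0.8,-0.2,0,0,-0.8,-0.2,0,0,-0.8,-0.2,0,0,-0.8,-0.2,0,0,-0.8,-0.2,0,0,-0.8,-0.2,0,0,0,0,0,0]

```text
time: 14.15
tcp_pos: [0.411, -0.3652, 0.5665]
tool_rot: [[0.192, 0.981, -0.0], [0.981, -0.192, -0.0], [-0.0, -0.0, -1.0]]
force: [-0.0, -1.2, 0.6]
finger_gap: 0.0
finger_force: 0.0
```

```bash
python3 chk.py
```

```text
kin beta -34.25820721412015 -0.16166042520644947 0.22847483931274432
stem px 301.1434599156118 219.31223628691984 474 300.0 201
stem cw from caps [0.64446101] [ 1.1 -1.3 -0.4  0.7  0.2 -0.8]
-2 [[298.  219.7]] [[296.7 202.8]]
0 [[300.2 220.8]] [[299.2 204. ]]
2 [[302.4 222.1]] [[301.8 205.4]]
```

The wheel stayed where it was left and the hand is clear, so I'll hand in.

```bash
python3 -c "
from rig import r; print(r.hand_in())"
```

```text
the job is handed in; nothing more can be done
None
```

I turned the wheel with three gentle fingertip pushes until the valve stem pointed up (within about 1° by camera), left the stem and glassware alone, took the hand away, and handed the job in at about 14 s; no verdict was returned.

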